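# Pop a socket out of its holder and stop it with the other finger

### The job

Pop the deep wrench socket out of its spring holder without letting it roll away: press the holder's wide black key fully down with one fingertip while the other finger of the same gripper stands in the channel below the socket, so that the popped socket rolls against it and stays trapped there before it reaches the open end. Finish while holding it like that, with the key still pressed down and the socket lying still in the channel against the other finger. Do not pick up the socket or push it out by hand, and leave the things around the holder where they are.

Things in the scene. Friction and masses are not known exactly. Their poses are not given: they have to be found in the camera images.
- holder: Plywood pop-up socket holder, fixed, 181 mm long (x), 68 mm wide (y), 70 mm high. Origin on the tray straight below the middle of the nest where the socket lies; x points level down the channel (the way the socket rolls), z up. Along x: key -53 to -19 mm, nest back at -18 to -14 (top z 64), nest, lip 10.5 to 13.5 (top z 60), then the channel to its open end at 98.
- channel_end (a point): Middle of the floor edge at the open end of the channel (holder x 98 mm, z 40 mm), where the socket would drop off. The channel floor is flat steel and falls 10 degrees, from z 55 mm at x 13.5 mm to here. It is 56 mm wide inside, between side walls standing about 14 mm above its floor (68 mm high beside the nest).
- key_top (a point): Middle of the top face of the black ejector key, a flat pad 34 mm along the holder's x and 46 mm along its y; it lies at x -36 mm, y 0 of the holder, z 67 mm when up and 57 mm when fully down. Moves with the key.
- ejector (a joint): Travel of the ejector key, straight down: 0 up, 0.010 m fully down (a hard stop). Its spring takes 3 N to start and 8 N fully down, and lifts the key when let go. A kicker under the socket rises as far as the key goes down; after about 6 mm of travel the socket is over the lip and rolls down the channel at once.
- socket: Deep wrench socket: a plain steel cylinder 24 mm in diameter and 50 mm long, about 110 g, loose, lying across the holder (its own y axis is the cylinder's axis). Origin in its middle. In the nest it lies at about x 0, z 66 mm of the holder; it is out once it is beyond x 16 mm. It rolls freely.
- channel_stop (a point): Point fixed on the channel floor, 42 mm down the channel from the nest (x 42 mm, y 0, z 50 mm of the holder): about where the stopping finger's face can stand. A fingertip level with the pressed key is 7 mm above the floor here and below the middle of the socket, which stops it.
- bottle: Bystander: blue plastic bottle with a twist cap, 66 mm across, 190 mm high, standing; origin at the centre of its underside.
- dipstick: Bystander: stainless steel dipstick, a 6 mm rod 295 mm long with a ring at one end, lying flat along its x; origin under its middle.
- scoop: Bystander: orange plastic scoop, open in front, 189 mm long, 60 mm wide, 40 mm high; origin on its underside about the middle of its length.
- bowl: Bystander: white ceramic bowl, 110 mm across, 50 mm high; origin at the centre of its underside.
- tin: Bystander: small tin, 68 mm across, 85 mm high; origin at the centre of its underside.
- clamp: Bystander: small grey vice-style clamp, about 105 mm long, 60 mm wide, 57 mm high; origin under the middle of its base.
There are look-alikes about, which are no part of the job. Several things have the shape of the socket; the one meant has the colours described above.

How it is judged:
By the outcome, as a careful person would: the job done as asked, in the order asked, and still so for the second after the job is handed in, while the arm keeps its last pose, push and grip.
It also fails if it takes over 32 s, if anything falls off the work surface, if the arm or the gripper's body presses on something with over 40 N, if the wrist force passes 120 N, or if a joint passes its speed limit or range.

### The arm

A 6-joint arm with a two-finger parallel gripper is mounted at the origin on the work surface. World frame = base frame: x ahead of the robot, y to its left, z up, the work surface at z = 0. Lengths are in m, angles in rad, forces in N, time in s.
With the tool pointing down it reaches from about 0.35 to 1 m from the base axis. Payload 7.1 kg.
Tool frame: the origin (TCP) lies on the centre line of the jaws, within the pads' length; the fingertips stand tip_extent ahead of it and the grasp point (between the pads) lies 3 mm ahead of it (tip_extent is the distance from the TCP to the fingertips, in m); z points along the fingers, y is the line along which they close (so a half turn about z gives the same grasp; the last joint's range is limited). The gripper opens to 85 mm and grips with 20 to 120 N. Pads are 22 mm wide; open, the fingers measure 114 mm over their backs; the gripper's body (76 mm by 85 mm) begins 54 mm behind the grasp point. The pads swing forward as they close: fully open they stand 13 mm farther back than shut.
Start: joints at [1.159, 0.423, 1.63, -0, 1.089, -0.019], TCP at [0.239, 0.577, 0.253] pointing down, gripper open.
Joint ranges: [-3, 3], [-0.9, 2.11], [0.09, 2.58], [-1.31, 4.45], [0.11, 2.69], [-2.54, 2.54]. Speed limits (rad/s): [2.39, 2.39, 3.01, 3.14, 3.14, 3.14].

### API

Orientations are given as a unit quaternion [x, y, z, w].
In Python, from workcell import * gives the robot as it stands.
- The arm moves only by the tool arm_command, never from a script. Its arguments are lists of equal length, an entry for each row: "dp": the shift along the world's x, y, z in m, a list of three; "twist": the turn, a rotation vector about the world's x, y, z in degrees, a list of three; "grip": the gripper's target within -1 to 1 (shut at 1, half-way at 0, fully open at -1). In form: {"dp": [[dx, dy, dz], ...], "twist": [[wx, wy, wz], ...], "grip": [grip, ...]}. A call has 1 to 8 rows; each row is the pose to reach, as a shift and turn from the pose commanded when the call began; what a row does not reach only later rows make up. A row lasts 1/12 s, in which the tool goes at most 41.7 mm and 7.16 degrees, less where a joint would pass 70% of its speed; a pose out of reach is approached as far as the arm can. A call with a gripper value outside its range is refused whole. The fingers move at their own pace and stop on an object; "force" is the grip in N (left out, the last holds). Time passes only in rows, so rows that repeat a pose let the fingers close. It gives the time, the measured TCP pose, the force, the opening and the grip force at its end, in the units of the state.
- observe(): the state, without advancing time (a new reading comes with each control period).
- camera(name): name is "side" or "top" or "wrist"; returns (picture, depth): 384x512x3 uint8, blue, green, red; 384x512 float32, m along the optical axis (not along the pixel's ray), 0 where there is no reading.
- camera_info(name): a dict with "camera_matrix" (3x3 intrinsics, pixels), "dist" ([k1, k2, p1, p2, k3] as OpenCV has them; the pictures are not rectified), "R" (3x3) and "t" (3): a world point X has camera coordinates R X + t. Camera axes: x right, y down, z forward; pixel columns grow to the right and rows downward; lengths in m; the calibration is good to about 2 mm. A picture is of the moment at which its call begins: read the wrist's pose just before it. camera_info takes no time and is no camera call; for the wrist camera it gives the pose at the moment of the call.
- sign_off(): hands the job in; it is judged then, once.
The state is a dict: "time_s": time; "joint_positions": joint angles; "dq": joint speeds; "joint_efforts": joint torques, N m; "tool_pos": TCP position; "eef_rot": TCP orientation; "force": force on the tool from outside, world axes, zero at the start; "ft_torque": the same for the moment, N m; "width": finger opening in m; "grip_force": force on a finger pad.
Only numpy, scipy, OpenCV 4.12 (cv2) and the standard library are available. Lean on these libraries where they do the work, as an engineer would, in place of code of your own. Each camera call takes 0.05 s, during which the arm holds its last target. There are 200 camera calls.

## Working session

There is one attempt and no reset: what is moved stays moved. The work goes in short steps, Python scripts to look and compute and a tool call to move; the robot and the scene stay as the last step left them, time stands still between calls to the robot, and variables do not carry over. Pictures are saved under pics/ and viewed, at most 10 in all, crops included, and the job is handed in when it is done.

Besides the shell and the picture viewer there is one more tool, called after "Request:" by a JSON object that holds its "name" and its "arguments", one argument or row to a line. arm_command: Moves the arm, as the interface text tells. Its arguments: {"type":"object","properties":{"dp":{"type":"array"},"twist":{"type":"array"},"grip":{"type":"array"},"force":{"type":"number"}},"required":["dp","twist","grip"]}

```bash
ls; mkdir -p pics; cat > h.py <<'E'
from workcell import *
import numpy as np, cv2
def ray(ci,u,v):
    K=np.array(ci["camera_matrix"],float);d=np.array(ci["dist"],float)
    p=cv2.undistortPoints(np.array([[[u,v]]],float),K,d)[0,0]
    R=np.array(ci["R"]);t=np.array(ci["t"])
    return -R.T@t, R.T@np.array([p[0],p[1],1.0])
def onz(ci,u,v,z):
    o,d=ray(ci,u,v); return o+d*(z-o[2])/d[2]
def cloud(ci,depth):
    h,w=depth.shape;K=np.array(ci["camera_matrix"],float)
    uu,vv=np.meshgrid(np.arange(w),np.arange(h))
    p=cv2.undistortPoints(np.stack([uu,vv],-1).reshape(-1,1,2).astype(float),K,np.array(ci["dist"],float))[:,0]
    X=np.c_[p,np.ones(len(p))]*depth.reshape(-1,1)
    return ((X-np.array(ci["t"]))@np.array(ci["R"])).reshape(h,w,3)
E
python3 - <<'E'
from h import *
s=observe();print({k:np.round(v,3) for k,v in s.items()} )
for n in("top","side"):
    ci=camera_info(n);p,d=camera(n);cv2.imwrite(f"pics/{n}0.png",p);np.savez(f"{n}0.npz",p=p,d=d)
    print(n,np.round(-np.array(ci["R"]).T@np.array(ci["t"]),3),np.round(ci["R"],2).tolist())
E
```

```text
pics
{'time_s': np.float64(0.0), 'joint_positions': array([ 1.159,  0.424,  1.631, -0.   ,  1.089, -0.019]), 'dq': array([ 0.001, -0.001,  0.   , -0.001, -0.001, -0.   ]), 'joint_efforts': array([-0.0000e+00, -5.5739e+01, -2.8173e+01, -0.0000e+00,  8.0000e-03,
        0.0000e+00]), 'tool_pos': array([0.239, 0.577, 0.253]), 'eef_rot': array([ 0.195,  0.981, -0.001, -0.   ]), 'force': array([ 0.549, -1.719, -0.715]), 'ft_torque': array([-0.009,  0.044, -0.043]), 'grip_force': np.float64(0.0), 'width': np.float64(0.086)}
top [0.39  0.006 1.011] [[0.07, -1.0, -0.0], [-0.97, -0.07, -0.22], [0.22, 0.02, -0.98]]
side [ 0.497 -0.739  0.702] [[0.99, -0.15, -0.01], [-0.11, -0.63, -0.77], [0.1, 0.76, -0.64]]
```

View pics/top0.png

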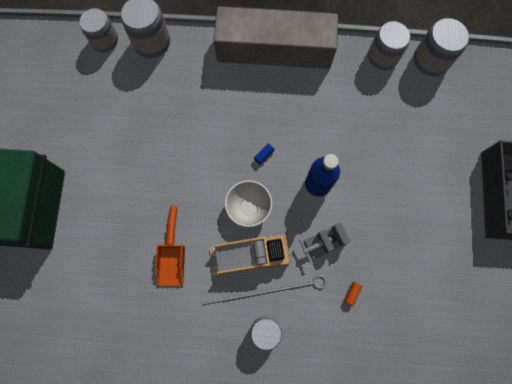

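View pics/side0.png

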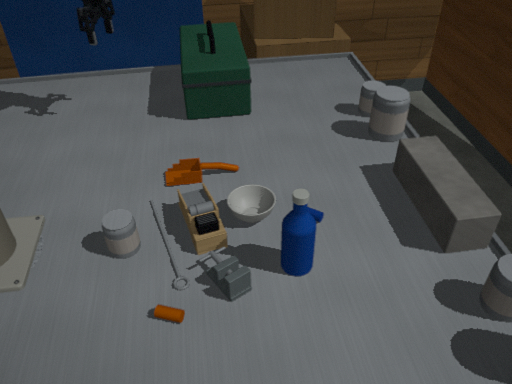

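The top view shows the holder at about (250,255), with its black key at (276,250), a steel cylinder in the nest at (259,252), and the open end on the left at (213,262). Things that could be taken for the socket are the steel one (259,252), a blue cylinder (264,153) and an orange cylinder (353,293). By the description it's the steel one in the nest. The clamp stands right behind the key at (300–345,240).

```bash
python3 - <<'E'
from h import *
for n,box in(("top",(195,220,360,300)),("side",(140,150,270,310))):
    f=np.load(n+"0.npz");p,d=f["p"],f["d"];ci=camera_info(n);C=cloud(ci,d)
    x0,y0,x1,y1=box
    hsv=cv2.cvtColor(p,cv2.COLOR_BGR2HSV)
    m=np.zeros(d.shape,bool);m[y0:y1,x0:x1]=1
    wood=m&(hsv[...,0]>8)&(hsv[...,0]<28)&(hsv[...,1]>90)&(hsv[...,2]>70)&(d>0)
    if n=="top": wood[:,292:]=0
    else: wood[:185]=0
    print(n,"wood",wood.sum(),"zmax",np.percentile(C[wood][:,2],[5,50,95]).round(3))
    top=wood&(C[...,2]>.03)
    r=cv2.minAreaRect(C[top][:,:2].astype(np.float32));print(" rect",np.round(r[0],4),np.round(r[1],4),round(r[2],1), cv2.boxPoints(r).round(4).tolist())
    blk=m&(hsv[...,2]<45)&(C[...,2]>.05)&(C[...,2]<.09)
    k,l,st,ce=cv2.connectedComponentsWithStats(blk.astype(np.uint8));
    for i in range(1,k):
        if st[i,4]>30: 
            P=C[l==i]; r=cv2.minAreaRect(P[:,:2].astype(np.float32)); print(" blk",ce[i].round(1),st[i,4],np.median(P,0).round(4),np.round(r[0],4),np.round(r[1],4),round(r[2],1))
            c=onz(ci,*ce[i],.067);print("  ray",c.round(4))
    s=3 if n=="side" else 4
    cv2.imwrite(f"pics/{n}crop.png",cv2.resize(p[y0:y1,x0:x1],None,fx=s,fy=s,interpolation=cv2.INTER_CUBIC))
    # heights of neighbours
    hi=m&(C[...,2]>.02)
    print(" cloud near",C[m&(C[...,2]>.075)&(C[...,2]<.3)].shape)
E
```

```text
top wood 652 zmax [0.008 0.046 0.069]
 rect [0.4727 0.02  ] [0.0668 0.1644] 11.9 [[0.42309999465942383, 0.09359999746084213], [0.4569000005722046, -0.06729999929666519], [0.5223000049591064, -0.05350000038743019], [0.48840001225471497, 0.10729999840259552]]
 blk [274.9 250. ] 238 [ 0.4817 -0.0316  0.0684] [ 0.4826 -0.031 ] [0.0435 0.0314] 12.2
  ray [ 0.4819 -0.0311  0.067 ]
 cloud near (189, 3)
side wood 930 zmax [0.006 0.039 0.066]
 rect [0.4718 0.017 ] [0.0664 0.1631] 12.6 [[0.42170000076293945, 0.08940000087022781], [0.45719999074935913, -0.0697999969124794], [0.5220000147819519, -0.055399999022483826], [0.48649999499320984, 0.10379999876022339]]
 blk [206.  222.7] 284 [ 0.4818 -0.0432  0.0656] [ 0.4818 -0.0307] [0.0431 0.038 ] 12.9
  ray [ 0.4823 -0.0432  0.067 ]
 cloud near (111, 3)
```

View pics/topcrop.png

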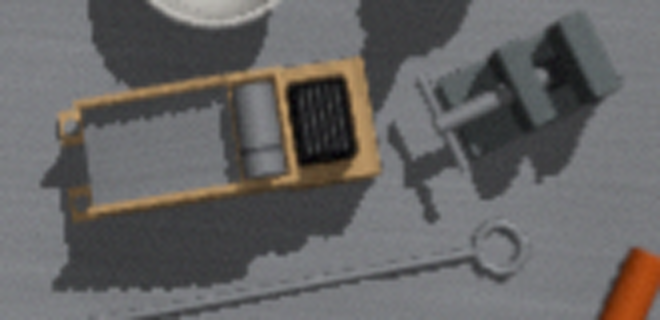

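The crop confirms the steel cylinder lies in the nest next to the black key, and the channel opens to the left. Measured: key centre (0.482,-0.031), heading 102.2°. The key-to-open-end distance comes out at 134 mm, as it should. Nest origin is about (0.474,0.004).

I'll put the TCP above holder x = 6 mm, with the jaws along the holder and about 76 mm open.

Request:
{"name": "arm_command", "arguments": {
  "dp": [
    [0.03,-0.07,0],
    [0.06,-0.14,0],
    [0.08,-0.2,0],
    [0.1,-0.24,0],
    [0.12,-0.28,0],
    [0.13,-0.32,0],
    [0.15,-0.36,0],
    [0.16,-0.4,0]
  ],
  "twist": [
    [0,0,7],
    [0,0,14],
    [0,0,21],
    [0,0,28],
    [0,0,34.7],
    [0,0,34.7],
    [0,0,34.7],
    [0,0,34.7]
  ],
  "grip": [-0.79,-0.79,-0.79,-0.79,-0.79,-0.79,-0.79,-0.79]
}}

```text
time_s: 0.77
tool_pos: [0.3646, 0.2701, 0.2532]
eef_rot: [-0.106, 0.994, -0.0, 0.0]
force: [1.4, 0.1, 1.0]
width: 0.0764
grip_force: 0.0
```

```bash
python3 - <<'E'
from h import *
import workcell
s=observe();print({k:np.round(s[k],4).tolist() for k in("time_s","tool_pos","eef_rot","width","joint_positions","force")})
print([n for n in dir(workcell) if not n.startswith("_")])
E
```

```text
{'time_s': 0.7667, 'tool_pos': [0.3646, 0.2701, 0.2532], 'eef_rot': [-0.1065, 0.9943, -0.0, 0.0], 'width': 0.0764, 'joint_positions': [0.6115, 0.1691, 1.9946, -0.0001, 0.9778, -1.1726], 'force': [1.392, 0.0707, 1.0344]}
['MotionError', 'camera', 'camera_info', 'observe', 'sign_off', 'tip_extent']
```

Request:
{"name": "arm_command", "arguments": {
  "dp": [
    [0.015,-0.037,0],
    [0.03,-0.074,0],
    [0.046,-0.111,0],
    [0.062,-0.148,-0.02],
    [0.077,-0.185,-0.04],
    [0.092,-0.222,-0.06],
    [0.108,-0.258,-0.075],
    [0.108,-0.258,-0.085]
  ],
  "twist": [
    [0,0,0],
    [0,0,0],
    [0,0,0],
    [0,0,0],
    [0,0,0],
    [0,0,0],
    [0,0,0],
    [0,0,0]
  ],
  "grip": [-0.79,-0.79,-0.79,-0.79,-0.79,-0.79,-0.79,-0.79]
}}

```text
time_s: 1.43
tool_pos: [0.474, 0.01, 0.1674]
eef_rot: [-0.105, 0.995, -0.0, 0.001]
force: [-0.1, 0.2, 0.1]
width: 0.0764
grip_force: 0.0
```

```bash
python3 - <<'E'
from h import *
import workcell
s=observe();print({k:np.round(s[k],4).tolist() for k in("time_s","tool_pos","eef_rot","width","force")})
print(tip_extent() if callable(tip_extent) else tip_extent)
ci=camera_info("wrist");p,d=camera("wrist");cv2.imwrite("pics/w1.png",p);np.savez("w1.npz",p=p,d=d,R=ci["R"],t=ci["t"])
O=np.array([.4744,.0042]);a=np.radians(102.2);u=np.array([np.cos(a),np.sin(a)]);v=np.array([-u[1],u[0]])
print("R z",np.round(ci["R"],2).tolist(), (-np.array(ci["R"]).T@ci["t"]).round(3))
C=cloud(ci,d);hsv=cv2.cvtColor(p,cv2.COLOR_BGR2HSV)
def H(P): q=P[:,:2]-O; return np.c_[q@u,q@v,P[:,2]]*1000
for nm,m in (("wood",(hsv[...,0]>8)&(hsv[...,0]<28)&(hsv[...,1]>90)&(C[...,2]>.035)&(C[...,2]<.075)&(d>0)),("black",(hsv[...,2]<45)&(C[...,2]>.06)&(C[...,2]<.075)&(d>0))):
    P=H(C[m]);ok=(abs(P[:,0])<130)&(abs(P[:,1])<60);P=P[ok]
    if len(P): 
        r=cv2.minAreaRect(P[:,:2].astype(np.float32));print(nm,len(P),np.round(r[0],1),np.round(r[1],1),round(r[2],1),P.min(0).round(1),P.max(0).round(1))
E
```

```text
{'time_s': 1.4333, 'tool_pos': [0.474, 0.01, 0.1674], 'eef_rot': [-0.1047, 0.9945, -0.0005, 0.0005], 'width': 0.0764, 'force': [-0.1098, 0.2426, 0.1044]}
0.022
R z [[-0.21, 0.98, -0.0], [0.93, 0.2, 0.31], [0.31, 0.07, -0.95]] [ 0.396 -0.006  0.288]
wood 111 [18.2  1.7] [ 61.9 156.2] 89.8 [-59.8 -29.1  35.2] [96.4 32.8 66.4]
black 508 [-34.5   0.3] [31.8 43.7] 0.8 [-50.6 -21.4  60.2] [-18.5  22.1  68.6]
```

View pics/w1.png

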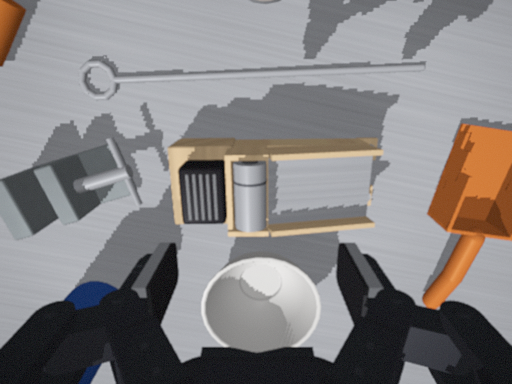

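The wrist view shows the key at (203,190), the socket at (250,195), and the channel opening to the right, with both fingers lined up along the holder. The key measured from near lies within 1.5 mm of my estimate. Descending now.

Request:
{"name": "arm_command", "arguments": {
  "dp": [
    [0,0,-0.03],
    [0,0,-0.055],
    [0,0,-0.07],
    [0,0,-0.07]
  ],
  "twist": [
    [0,0,0],
    [0,0,0],
    [0,0,0],
    [0,0,0]
  ],
  "grip": [-0.79,-0.79,-0.79,-0.79]
}}

```text
time_s: 1.82
tool_pos: [0.47, 0.0144, 0.0959]
eef_rot: [-0.106, 0.994, 0.0, -0.003]
force: [-0.4, 0.3, 0.2]
width: 0.0761
grip_force: 0.0
```

```bash
python3 - <<'E'
from h import *
s=observe();print({k:np.round(s[k],4).tolist() for k in("time_s","tool_pos","eef_rot","width","force")})
ci=camera_info("side");p,d=camera("side")
O=np.array([.4744,.0042]);a=np.radians(102.2);u=np.array([np.cos(a),np.sin(a)]);v=np.array([-u[1],u[0]])
C=cloud(ci,d);Q=C[...,:2]-O;X=Q@u*1000;Y=Q@v*1000;Z=C[...,2]*1000
hsv=cv2.cvtColor(p,cv2.COLOR_BGR2HSV)
for nm,m in(("key f",(X<-20)&(X>-70)),("ch f",(X>25)&(X<80))):
    m=m&(abs(Y)<14)&(Z>69)&(Z<110)
    print(nm,m.sum(),[np.round(np.percentile(A[m],[0,2,50,98,100]),1).tolist() for A in(X,Y,Z)] if m.any() else "")
cv2.imwrite("pics/s1.png",cv2.resize(p[120:270,130:330],None,fx=4,fy=4,interpolation=cv2.INTER_CUBIC))
E
```

```text
{'time_s': 1.8167, 'tool_pos': [0.47, 0.0144, 0.0959], 'eef_rot': [-0.1063, 0.9943, 0.0003, -0.0029], 'width': 0.0761, 'force': [-0.4258, 0.2612, 0.1771]}
key f 98 [[-53.6, -42.9, -36.5, -29.5, -26.9], [-9.8, -8.8, 3.6, 12.8, 13.9], [69.0, 69.4, 97.6, 109.7, 110.0]]
ch f 33 [[44.8, 46.3, 49.6, 55.6, 55.7], [-3.1, -2.1, 10.0, 13.1, 13.2], [83.0, 83.0, 98.6, 108.7, 109.8]]
```

View pics/s1.png

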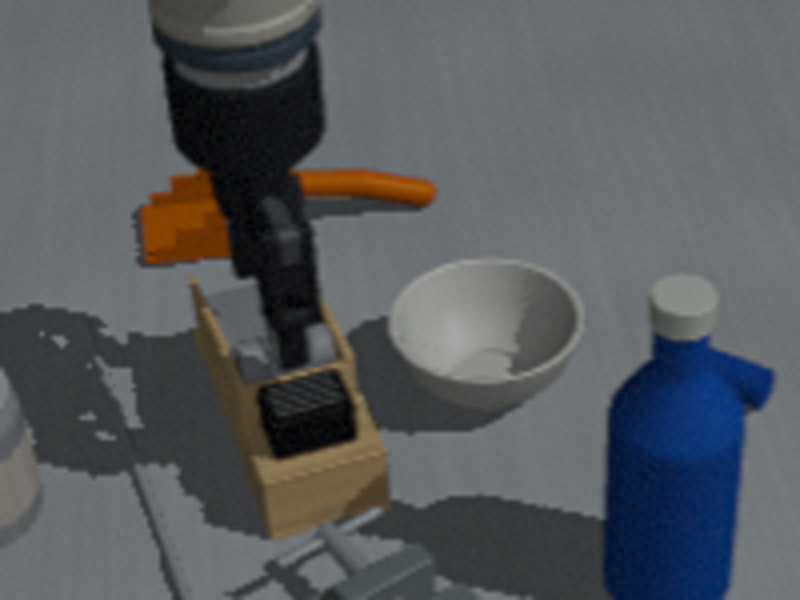

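The finger hangs centred over the key end of the holder, at about (293,360) in this crop, clear of everything. The TCP drifted a few mm, so I'll check whether that settles.

Request:
{"name": "arm_command", "arguments": {
  "dp": [
    [0,0,0],
    [0,0,0],
    [0,0,0]
  ],
  "twist": [
    [0,0,0],
    [0,0,0],
    [0,0,0]
  ],
  "grip": [-0.79,-0.79,-0.79]
}}

```text
time_s: 2.12
tool_pos: [0.4731, 0.0142, 0.0996]
eef_rot: [-0.106, 0.994, -0.0, 0.001]
force: [-0.0, 0.3, -0.3]
width: 0.0763
grip_force: 0.0
```

```bash
cat > st.py <<'E'
from h import *
s=observe();print({k:np.round(s[k],4).tolist() for k in("time_s","tool_pos","eef_rot","width","force","ft_torque")})
O=np.array([.4744,.0042]);a=np.radians(102.2);u=np.array([np.cos(a),np.sin(a)]);v=np.array([-u[1],u[0]])
q=s["tool_pos"][:2]-O;print("TCP in holder mm",(q@u*1000).round(1),(q@v*1000).round(1))
E
python3 st.py
```

```text
{'time_s': 2.1167, 'tool_pos': [0.4731, 0.0142, 0.0996], 'eef_rot': [-0.1064, 0.9943, -0.0001, 0.0011], 'width': 0.0763, 'force': [-0.021, 0.281, -0.326], 'ft_torque': [0.0114, 0.0362, -0.0313]}
TCP in holder mm 10.0 -0.9
```

Request:
{"name": "arm_command", "arguments": {
  "dp": [
    [0.001,-0.004,-0.004],
    [0.001,-0.004,-0.007],
    [0.001,-0.004,-0.007],
    [0.001,-0.004,-0.007]
  ],
  "twist": [
    [0,0,0],
    [0,0,0],
    [0,0,0],
    [0,0,0]
  ],
  "grip": [-0.79,-0.79,-0.79,-0.79]
}}

```text
time_s: 2.45
tool_pos: [0.4732, 0.0098, 0.0912]
eef_rot: [-0.106, 0.994, 0.0, -0.0]
force: [-0.7, 0.7, 0.1]
width: 0.0763
grip_force: 0.0
```

```bash
python3 st.py
```

```text
{'time_s': 2.45, 'tool_pos': [0.4732, 0.0098, 0.0912], 'eef_rot': [-0.1061, 0.9944, 0.0, -0.0002], 'width': 0.0763, 'force': [-0.6843, 0.6651, 0.1452], 'ft_torque': [-0.0208, -0.0244, -0.0355]}
TCP in holder mm 5.8 -0.0
```

Well centred. Next I'll feel for the key.

Request:
{"name": "arm_command", "arguments": {
  "dp": [
    [0,0,-0.002],
    [0,0,-0.003],
    [0,0,-0.003]
  ],
  "twist": [
    [0,0,0],
    [0,0,0],
    [0,0,0]
  ],
  "grip": [-0.79,-0.79,-0.79]
}}

```text
time_s: 2.7
tool_pos: [0.4732, 0.01, 0.0881]
eef_rot: [-0.106, 0.994, 0.0, -0.0]
force: [0.3, -0.3, -0.2]
width: 0.0765
grip_force: 0.0
```

```bash
python3 st.py; python3 - <<'E'
from h import *
ci=camera_info("side");p,d=camera("side")
cv2.imwrite("pics/s2.png",cv2.resize(p[170:260,165:265],None,fx=6,fy=6,interpolation=cv2.INTER_CUBIC))
E
```

```text
{'time_s': 2.7, 'tool_pos': [0.4732, 0.01, 0.0881], 'eef_rot': [-0.1062, 0.9943, 0.0, -0.0002], 'width': 0.0765, 'force': [0.2702, -0.2581, -0.1772], 'ft_torque': [0.0291, 0.0219, -0.0005]}
TCP in holder mm 5.9 -0.0
```

View pics/s2.png

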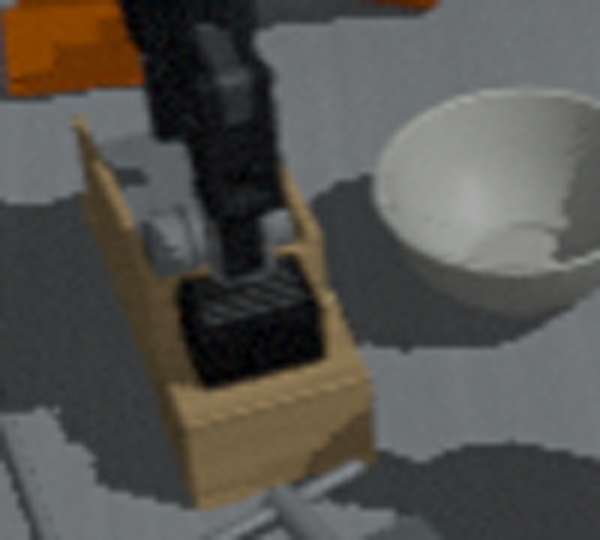

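The tip (lower end at about (243,278) in the crop) is just above the front half of the key, centred sideways, with the socket still in the nest. I'll check the tip's place along the key.

```bash
python3 - <<'E'
from h import *
ci=camera_info("side")
O=np.array([.4744,.0042]);a=np.radians(102.2);u=np.array([np.cos(a),np.sin(a)]);v=np.array([-u[1],u[0]])
for nm,c in(("tip",(243,276)),("keyfront L",(180,285)),("keytop back R",(322,315)),("keytop back L",(197,340))):
  for z in(.067,.072,.077):
    P=onz(ci,165+c[0]/6,170+c[1]/6,z);q=(P[:2]-O);print(nm,z,(q@u*1000).round(1),(q@v*1000).round(1))
E
```

```text
tip 0.067 -27.7 -2.4
tip 0.072 -33.2 -1.3
tip 0.077 -38.8 -0.2
keyfront L 0.067 -24.1 19.4
keyfront L 0.072 -29.7 20.3
keyfront L 0.077 -35.3 21.2
keytop back R 0.067 -57.0 -22.3
keytop back R 0.072 -62.3 -21.1
keytop back R 0.077 -67.7 -19.9
keytop back L 0.067 -53.4 21.0
keytop back L 0.072 -58.7 21.9
keytop back L 0.077 -64.1 22.8
```

Request:
{"name": "arm_command", "arguments": {
  "dp": [
    [0,0,-0.002],
    [0,0,-0.004],
    [0,0,-0.004]
  ],
  "twist": [
    [0,0,0],
    [0,0,0],
    [0,0,0]
  ],
  "grip": [-0.79,-0.79,-0.79]
}}

```text
time_s: 3.0
tool_pos: [0.4731, 0.01, 0.084]
eef_rot: [-0.106, 0.994, 0.0, -0.0]
force: [1.0, -0.3, 0.3]
width: 0.0763
grip_force: 0.0
```

Request:
{"name": "arm_command", "arguments": {
  "dp": [
    [0,0,-0.002],
    [0,0,-0.002],
    [0,0,-0.002]
  ],
  "twist": [
    [0,0,0],
    [0,0,0],
    [0,0,0]
  ],
  "grip": [-0.79,-0.79,-0.79]
}}

```text
time_s: 3.25
tool_pos: [0.4732, 0.01, 0.0822]
eef_rot: [-0.106, 0.994, 0.0, -0.0]
force: [-0.4, 0.5, 0.2]
width: 0.0767
grip_force: 0.0
```

Request:
{"name": "arm_command", "arguments": {
  "dp": [
    [0,0,-0.002],
    [0,0,-0.002],
    [0,0,-0.002]
  ],
  "twist": [
    [0,0,0],
    [0,0,0],
    [0,0,0]
  ],
  "grip": [-0.79,-0.79,-0.79]
}}

```text
time_s: 3.5
tool_pos: [0.4732, 0.01, 0.0802]
eef_rot: [-0.106, 0.994, 0.0, -0.0]
force: [0.7, -0.4, -0.3]
width: 0.0764
grip_force: 0.0
```

Request:
{"name": "arm_command", "arguments": {
  "dp": [
    [0,0,-0.002],
    [0,0,-0.002],
    [0,0,-0.002]
  ],
  "twist": [
    [0,0,0],
    [0,0,0],
    [0,0,0]
  ],
  "grip": [-0.79,-0.79,-0.79]
}}

```text
time_s: 3.75
tool_pos: [0.4735, 0.0099, 0.0785]
eef_rot: [-0.106, 0.994, -0.0, 0.0]
force: [-0.2, 0.2, 4.4]
width: 0.0764
grip_force: 2.0
```

Contact, at 4.4 N. Pressing now in one swift stroke, stopping near full travel.

Request:
{"name": "arm_command", "arguments": {
  "dp": [
    [0,0,-0.008],
    [0,0,-0.009],
    [0,0,-0.009],
    [0,0,-0.009]
  ],
  "twist": [
    [0,0,0],
    [0,0,0],
    [0,0,0],
    [0,0,0]
  ],
  "grip": [-0.79,-0.79,-0.79,-0.79]
}}

```text
time_s: 4.08
tool_pos: [0.4737, 0.0099, 0.0697]
eef_rot: [-0.106, 0.994, -0.0, 0.0]
force: [-1.0, -0.2, 7.5]
width: 0.0764
grip_force: 3.8
```

```bash
python3 st.py; python3 - <<'E'
from h import *
p,d=camera("top");np.savez("t2.npz",p=p,d=d)
q,e=camera("wrist");cv2.imwrite("pics/w2.png",q)
q2,e=camera("side")
a=cv2.resize(p[225:285,200:300],None,fx=4,fy=4,interpolation=cv2.INTER_CUBIC)
b=cv2.resize(q2[170:260,165:265],None,fx=4,fy=4,interpolation=cv2.INTER_CUBIC)
w=cv2.resize(q,(400,300)); out=np.zeros((600,800,3),np.uint8);out[:240,:400]=a;out[:360,400:]=b;out[300:,:400]=w
cv2.imwrite("pics/m2.png",out)
E
```

```text
{'time_s': 4.0833, 'tool_pos': [0.4737, 0.0099, 0.0697], 'eef_rot': [-0.1062, 0.9943, -0.0001, 0.0004], 'width': 0.0764, 'force': [-0.9747, -0.1645, 7.4656], 'ft_torque': [-0.3114, 0.0853, -0.0083]}
TCP in holder mm 5.7 -0.6
```

View pics/m2.png

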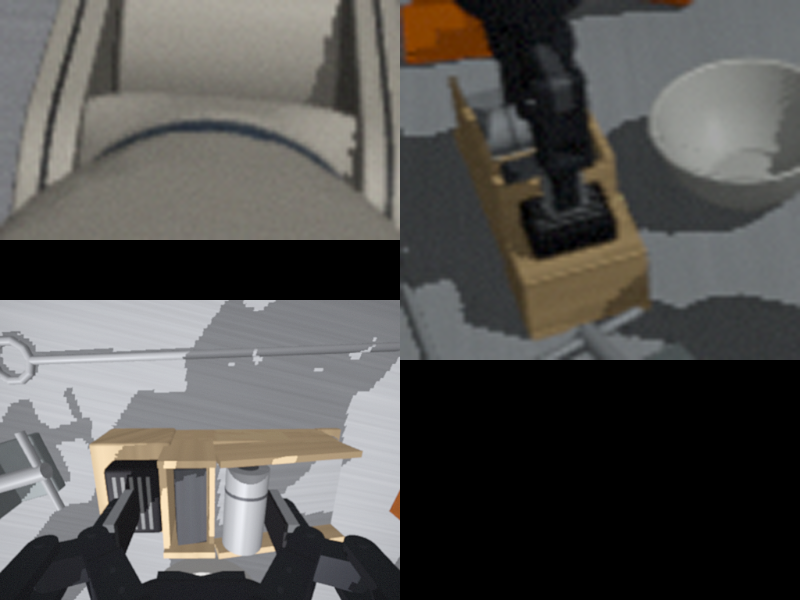

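The socket has popped and lies against the channel finger at about (247,510), and the nest is empty. The key reads 7.5 N, close to the stop. I'll press on gently until the hard stop is clear.

Request:
{"name": "arm_command", "arguments": {
  "dp": [
    [0,0,-0.001],
    [0,0,-0.001],
    [0,0,-0.001]
  ],
  "twist": [
    [0,0,0],
    [0,0,0],
    [0,0,0]
  ],
  "grip": [-0.79,-0.79,-0.79]
}}

```text
time_s: 4.48
tool_pos: [0.4738, 0.0099, 0.0691]
eef_rot: [-0.106, 0.994, -0.0, 0.001]
force: [-2.3, -0.3, 13.3]
width: 0.0765
grip_force: 6.2
```

Request:
{"name": "arm_command", "arguments": {
  "dp": [
    [0,0,-0.0005],
    [0,0,-0.0005],
    [0,0,-0.0005],
    [0,0,-0.0005],
    [0,0,-0.0005],
    [0,0,-0.0005]
  ],
  "twist": [
    [0,0,0],
    [0,0,0],
    [0,0,0],
    [0,0,0],
    [0,0,0],
    [0,0,0]
  ],
  "grip": [-0.79,-0.79,-0.79,-0.79,-0.79,-0.79]
}}

```text
time_s: 4.98
tool_pos: [0.4738, 0.0099, 0.069]
eef_rot: [-0.106, 0.994, -0.0, 0.001]
force: [-3.3, -0.1, 17.8]
width: 0.0765
grip_force: 9.1
```

```bash
python3 st.py; python3 - <<'E'
from h import *
q,e=camera("wrist");q2,_=camera("side")
w=cv2.resize(q[150:,:],(800,366));cv2.imwrite("pics/w3.png",w)
print(cv2.absdiff(q,cv2.imread("pics/w2.png"))[200:350,200:360].mean())
E
```

```text
{'time_s': 4.9833, 'tool_pos': [0.4738, 0.0099, 0.069], 'eef_rot': [-0.1062, 0.9943, -0.0002, 0.0006], 'width': 0.0765, 'force': [-3.2675, -0.1071, 17.8264], 'ft_torque': [-0.7383, 0.4415, -0.1502]}
TCP in holder mm 5.7 -0.6
5.617763888888889
```

View pics/w3.png

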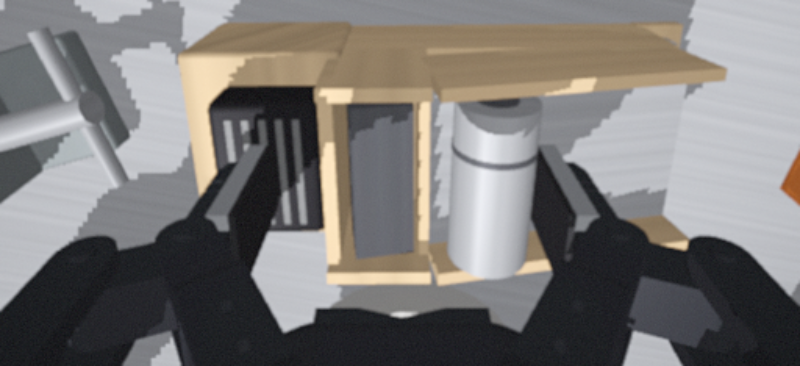

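The socket at (493,190) rests against the right finger, the nest is empty, and the key at (265,160) is down on its stop: 17.8 N with no further travel. Handing in.

```bash
python3 -c "
from workcell import *
print(sign_off())"
```

```text
the job is handed in; nothing more can be done
None
```

The socket popped out and lies trapped in the channel against the other finger, with the key held down on its stop at about 18 N; I handed the job in at about 5 s on the robot's clock, and the judge's result was not shown.

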